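# Close a spark-trap box: tongue in, lower, latch

### The arm

A 6-joint arm with a two-finger parallel gripper is mounted at the origin on the work surface. World frame = base frame: x ahead of the robot, y to its left, z up, the work surface at z = 0. Lengths are in m, angles in rad, forces in N, time in s.
With the tool pointing down it reaches from about 0.35 to 0.775 m from the base axis. Payload 7.3 kg.
Tool frame: the origin (TCP) lies on the centre line of the jaws, within the pads' length; the fingertips stand 19 mm ahead of it and the grasp point (between the pads) is the TCP; z points along the fingers, x is the direction in which the jaws open and shut, and the axes are right-handed (so a half turn about z gives the same grasp; the last joint's range is limited). The gripper opens to 92 mm and grips with 3 to 60 N. Pads are 19 mm wide; open, the fingers measure 130 mm over their backs; the gripper's body (75 mm by 190 mm) begins 47 mm behind the grasp point.
Start: joints at [-1.442, 0.342, 1.524, -0, 1.275, -0.146], TCP at [0.142, -0.505, 0.246] pointing down, gripper open.
Joint ranges: [-2.53, 2.53], [-0.77, 2.02], [0.04, 2.7], [-1, 4.14], [0.28, 2.66], [-3.11, 3.11]. Speed limits (rad/s): [2.57, 2.57, 3.14, 3.14, 3.14, 3.14].

### API

Orientations are given as a unit quaternion [x, y, z, w].
In Python, from cell import manip, capture, job gives the robot as it stands. Calls block until the motion is done:
- manip.move_to(position, orientation): joint-space move of the TCP to a pose.
- manip.movel(position, orientation=None, max_speed=0.15): straight line of the TCP; orientation=None keeps the orientation; max_speed is the mean speed in m/s.
- manip.movej(angles): joint-space move.
- manip.command_gripper(opening, newtons=None): finger opening in m; newtons is the grip in N (None keeps the last); returns when the fingers have stopped.
- manip.hold(seconds).
- manip.inverse_kinematics(position, orientation): joint angles nearest the present ones, or None.
- capture(name): name is "side" or "top" or "wrist"; returns a dict with "image" (420x560x3 uint8, red, green, blue), "range_z" (420x560 float32, m along the optical axis (not along the pixel's ray), 0 where there is no reading), "fx", "fy", "cx", "cy" (pixels), "dist" ([k1, k2, p1, p2, k3] as OpenCV has them; the pictures are not rectified), "R" (3x3) and "t" (3): a world point X has camera coordinates R X + t. Camera axes: x right, y down, z forward; pixel columns grow to the right and rows downward; lengths in m; the calibration is good to about 2 mm. A picture is of the moment at which its call begins.
A pose or a line that the arm cannot do raises manip.Unreachable and nothing moves.
- job.job_done(): hands the job in, once; it reports no verdict.
Readings, each from a call of its own:
- manip.read_t(): time.
- manip.read_joint_pos(): joint angles.
- manip.read_dq(): joint speeds.
- manip.read_joint_torque(): joint torques, N m.
- manip.read_ee_pos(): TCP position.
- manip.read_orientation(): TCP orientation.
- manip.read_contact_force(): force on the tool from outside, world axes, zero at the start.
- manip.read_wrist_torque(): the same for the moment, N m.
- manip.read_width(): finger opening in m.
Only numpy, scipy, OpenCV 4.12 (cv2) and the standard library are available. Lean on these libraries where they do the work, as an engineer would, in place of code of your own. Each camera call takes 0.05 s, during which the arm holds its last target.

### The job

The spark screen of the fume extractor's trap box has been cleaned: put the loose cover board back on the box. Hold the board angled, with its free edge raised, slip its tongue fully home into the groove of the fixed cover, keep it home while you lower the board flat and centred onto its seat, and press gently until the spring catch snaps out over its free edge. The sheet-metal lip and catch bend easily, so feel your way and never force or drop the board onto the box, and leave the other things on the bench where they are.

Things in the scene. Friction and masses are not known exactly. Their poses are not given: they have to be found in the camera images.
- trap_box: Low grey sheet-steel box fixed to the bench, 300 (x) by 265 (y) by 90 mm high, one half covered, one half open on top; origin at the centre of its underside, z up, x from the covered to the open half (away from the robot, within 0.2 rad). An aluminium cover frame on top carries groove, seat, far bar and catch; it does not move in use.
- box_groove (a point): Nominal middle of the groove's back, at floor level: 20 mm in -x of the box's centre, 78 mm up; the box's axes. It runs along y under the fixed cover's edge, open to +x: 12 deep, 8 high, lip 4 mm thick; its floor goes on flat 32 mm before the mouth. The frame is set in slots: groove, bar and catch together truly stand up to 12 mm nearer or farther (x) and 4.5 mm higher or lower than this.
- box_bar (a point): Nominal middle of the far bar's inner edge, 138 mm in +x of box_groove and 12 mm higher (the bar's top, level with the fixed cover's top), with the same unmeasured shift. Between groove and bar the board's seat (groove floor, side rails, far ledge) is level with the groove's floor. With the tongue home the flat board has 3 mm of play to the bar.
- cover_handle (a point): Centre of the loose aluminium board's handle: a straight flat bar 12 wide (x), 122 long (y), 18 mm high on two end posts, 22 mm clear of the plate. The plate is 120 (x) by 240 (y) by 12 mm; this point is over its middle, 43 mm above the underside. Axes: x from tongue to free edge, y along the tongue, z up. It starts flat on the bench, handle up, tongue towards the robot within 0.5 rad.
- cover_tongue (a point): Middle of the tip of the board's tongue, 75 mm in -x of the handle's centre and 41 mm below it, same axes. The tongue runs all along the -x edge, 15 mm long, 4 mm thick, level with the underside. Home: tip touching the groove's back, lying on its floor. Angled 12 to 17 degrees (free edge up) it goes fully in; steeper it cannot. At 17 degrees the board clears the catch.
- catch (a joint): Spring catch on the middle of the far bar, a steel nose 40 mm wide sliding along the box's x: 0 = sprung out, 0.010 m = pushed back. Out, it stands 6 mm over the opening, 1 mm above the seated board, sloped up to 15 mm above the bar. The board's free edge coming down wedges it back (up to 11 N at the edge, 20 N at the handle), and it snaps out over the flat board.
- cover: The loose cover board as a whole, 0.3 to 0.6 kg; origin at the centre of the plate's underside.

How it is judged:
By the outcome, as a careful person would: the job done as asked, in the order asked, and still so for the second after the job is handed in, with the robot touching nothing.
It also fails if it takes over 58 s, if anything falls off the work surface, if the arm or the gripper's body presses on something with over 40 N, if the wrist force passes 120 N, or if a joint passes its speed limit or range.

## Working session

There is one attempt and no reset: what is moved stays moved. The work goes in short steps, each a Python script; the robot and the scene stay as the last script left them, time stands still between calls to the robot, and variables do not carry over. Pictures are saved under pics/ and viewed, and the job is handed in when it is done.

```bash
ls; mkdir -p pics; python3 - <<'E'
from cell import manip, capture, job
import cv2,numpy as np
for n in ["side","top","wrist"]:
    c=capture(n); cv2.imwrite(f"pics/{n}0.png",c["image"][:,:,::-1]); np.savez(f"pics/{n}0.npz",**c)
    print(n,c["fx"],c["cx"],c["cy"],c["dist"],np.round(c["R"],3).tolist(),c["t"],(c["range_z"]>0).mean())
print(manip.read_t(),manip.read_orientation(),manip.read_contact_force())
E
```

```text
pics
side 483.81786900514777 272.85967213365575 205.800365418863 [-0.17523675  0.          0.          0.          0.        ] [[-0.993, -0.121, 0.012], [-0.092, 0.682, -0.726], [0.08, -0.721, -0.688]] [0.5276794  0.08843649 1.07433377] 0.9960969387755102
top 406.4477058892838 281.14344084989176 206.7779370513054 [0.02266517 0.         0.         0.         0.        ] [[0.004, -0.999, 0.04], [-0.997, -0.007, -0.074], [0.075, -0.04, -0.996]] [-0.019751    0.52447831  0.78080687] 0.9960756802721088
wrist 363.1028004725505 279.38694884008174 204.76773941150043 [0.03377673 0.         0.         0.         0.        ] [[0.271, -0.963, -0.002], [-0.922, -0.26, 0.288], [-0.277, -0.076, -0.958]] [-0.52358712 -0.03591163  0.39130291] 0.9962159863945578
0.15 [ 7.97287590e-01 -6.03599364e-01 -3.83185668e-04 -4.00716769e-04] [0.15658892 0.69133039 1.12879229]
```

View pics/side0.png

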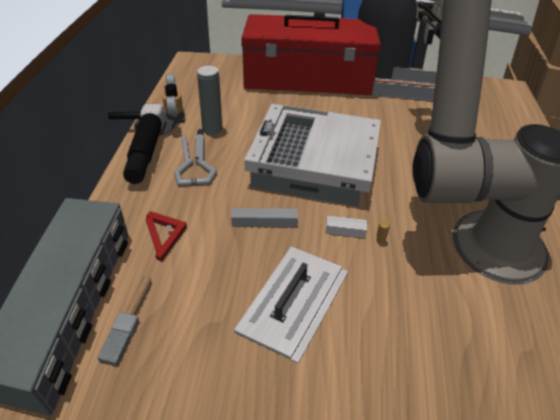

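View pics/top0.png

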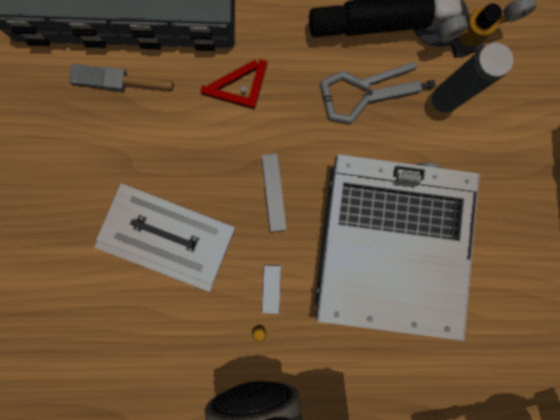

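View pics/wrist0.png

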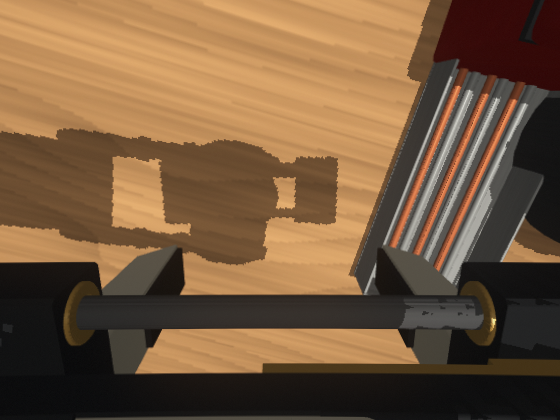

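The side view shows the board lying at about (292,300), with the box behind it at (315,150). In the top view the board is at (165,237), its handle running from (137,222) to (195,243). The box is at (400,245), with its catch at (408,172). Next I'll enlarge crops and compute points.

```bash
cat > h.py <<'E'
import numpy as np,cv2
def rays(c,uv):
    K=np.array([[c["fx"],0,c["cx"]],[0,c["fy"],c["cy"]],[0,0,1]],float)
    p=cv2.undistortPoints(np.array(uv,float).reshape(-1,1,2),K,np.array(c["dist"],float)).reshape(-1,2)
    return np.c_[p,np.ones(len(p))]
def atz(c,uv,z):
    R=np.array(c["R"]);t=np.array(c["t"]);d=rays(c,uv)@R;o=-R.T@t   # rows: R^T d
    s=(z-o[2])/d[:,2]; return o+d*s[:,None]
def depthmap(c):
    h,w=c["range_z"].shape;u,v=np.meshgrid(np.arange(w),np.arange(h))
    r=rays(c,np.c_[u.ravel(),v.ravel()])*c["range_z"].reshape(-1,1)
    return ((r-np.array(c["t"]))@np.array(c["R"])).reshape(h,w,3)
def proj(c,X):
    K=np.array([[c["fx"],0,c["cx"]],[0,c["fy"],c["cy"]],[0,0,1]],float)
    return cv2.projectPoints(np.array(X,float).reshape(-1,1,3),cv2.Rodrigues(np.array(c["R"]))[0],np.array(c["t"],float),K,np.array(c["dist"],float))[0].reshape(-1,2)
E
python3 - <<'E'
from h import *
c=dict(np.load("pics/top0.npz"));im=c["image"][:,:,::-1]
cv2.imwrite("pics/c1.png",cv2.resize(im[145:345,310:490],None,fx=3,fy=3,interpolation=cv2.INTER_CUBIC)[:600])
cv2.imwrite("pics/c2.png",cv2.resize(im[170:300,85:245],None,fx=4,fy=4,interpolation=cv2.INTER_CUBIC))
D=depthmap(c)
for (u,v) in [(165,237),(150,228),(118,195),(215,245),(400,300),(400,235),(408,165),(345,165),(300,200),(272,290),(271,190)]: print((u,v),np.round(D[v,u],4))
np.set_printoptions(linewidth=200)
print("z profile down column 380, 408", [(v,np.round(D[v,380,[0,2]],3).tolist()) for v in range(154,260,4)])
E
```

```text
(165, 237) [0.4645 0.1998 0.0518]
(150, 228) [0.481  0.2277 0.0517]
(118, 195) [0.5458 0.301  0.0149]
(215, 245) [0.4491 0.1123 0.0121]
(400, 300) [ 0.354  -0.2272  0.0886]
(400, 235) [ 0.4698 -0.2342  0.0747]
(408, 165) [ 0.598  -0.2471  0.0874]
(345, 165) [ 0.597  -0.1309  0.087 ]
(300, 200) [ 0.5399 -0.0557  0.0021]
(272, 290) [3.639e-01 3.000e-04 2.800e-02]
(271, 190) [0.5563 0.0034 0.0314]
z profile down column 380, 408 [(154, [0.636, -0.0]), (158, [0.628, -0.002]), (162, [0.603, 0.087]), (166, [0.596, 0.086]), (170, [0.588, 0.089]), (174, [0.581, 0.088]), (178, [0.574, 0.085]), (182, [0.568, 0.075]), (186, [0.56, 0.076]), (190, [0.557, 0.038]), (194, [0.55, 0.036]), (198, [0.542, 0.037]), (202, [0.534, 0.037]), (206, [0.526, 0.038]), (210, [0.518, 0.038]), (214, [0.511, 0.037]), (218, [0.503, 0.041]), (222, [0.495, 0.038]), (226, [0.487, 0.04]), (230, [0.479, 0.075]), (234, [0.471, 0.077]), (238, [0.464, 0.074]), (242, [0.457, 0.079]), (246, [0.45, 0.076]), (250, [0.443, 0.088]), (254, [0.435, 0.089]), (258, [0.428, 0.087])]
```

```bash
python3 - <<'E'
from h import *
c=dict(np.load("pics/side0.npz"));im=c["image"][:,:,::-1]
cv2.imwrite("pics/c3.png",cv2.resize(im[95:210,240:390],None,fx=5,fy=5,interpolation=cv2.INTER_CUBIC))
E
```

```text
(no output)
```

View pics/c1.png

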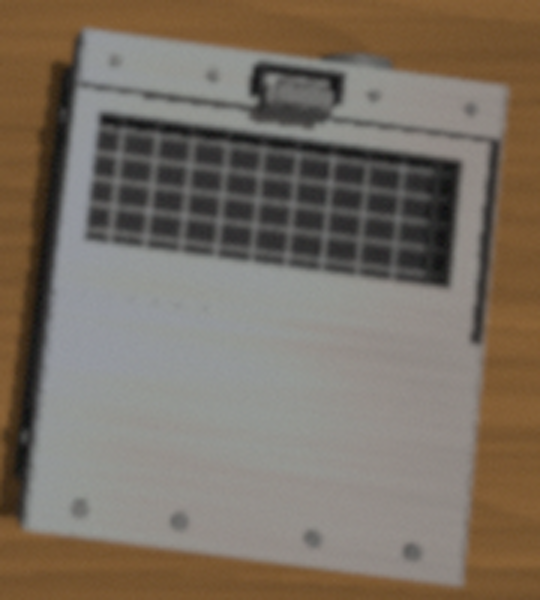

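View pics/c2.png

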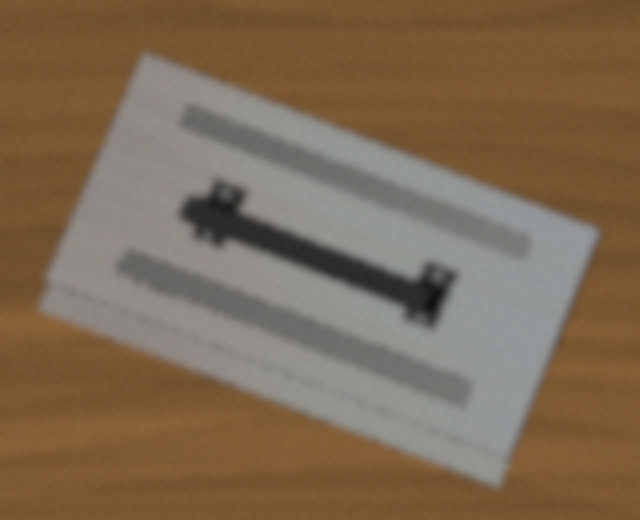

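View pics/c3.png

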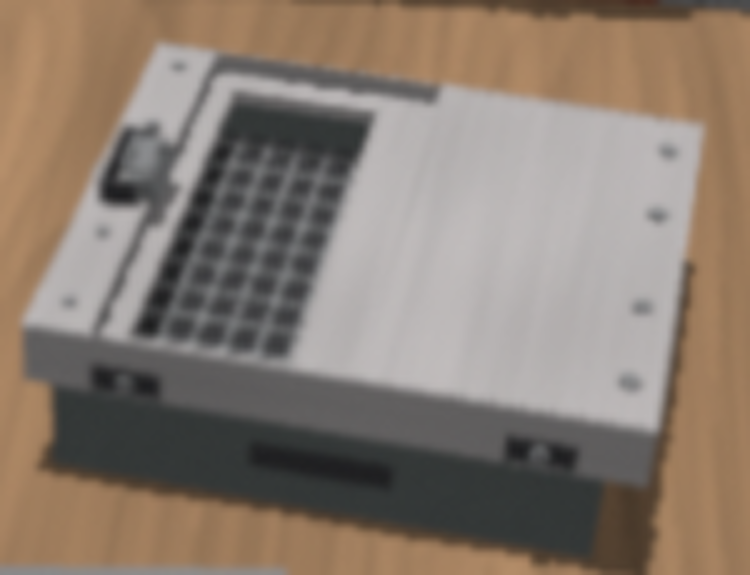

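```bash
python3 - <<'E'
from h import *
np.set_printoptions(linewidth=200,suppress=True)
c=dict(np.load("pics/top0.npz"));D=depthmap(c)
z=D[...,2]
b=np.concatenate([z[330:345,180:240].ravel(),z[190:240,290:305].ravel(),z[250:330,500:550].ravel()]);print("bench",np.median(b))
for n,(v0,v1,u0,u1) in dict(cover=(260,310,340,450),bar=(166,170,345,385),barR=(172,178,435,470),seatfront=(230,243,345,450),ledge=(186,187,345,380),plate=(205,225,100,125),plate2=(262,272,140,200)).items():
    print(n,np.median(z[v0:v1,u0:u1]),z[v0:v1,u0:u1].std())
# crop points
def c1(p): return np.array(p)/3+[310-.33,145-.33]
def c2(p): return np.array(p)/4+[85-.375,170-.375]
tag={'bar inner L':((80,85),.0875),'bar inner R':((500,138),.0875),'far L':((80,28),.0875),'far R':((508,86),.0875),'near L':((22,527),.0875),'near R':((464,584),.0875),'nose L':((258,120),.095),'nose R':((330,128),.095),'bracketL':((256,64),.09),'bracketR':((343,74),.09)}
for k,(p,zz) in tag.items(): print(k,np.round(atz(c,[c1(p)],zz)[0],4))
for k,(p,zz) in {'A':((145,52),.012),'B':((600,232),.012),'C':((500,487),.004),'D':((40,310),.004),'hL':((184,207),.052),'hR':((444,302),.052)}.items(): print(k,np.round(atz(c,[c2(p)],zz)[0],4))
# step edges along x in depth
L=[];M=[]
for u in range(345,470,3):
    col=D[140:300,u]
    zz=col[:,2]; 
    # lip: last idx going up where z<0.082
    i=[j for j in range(60,130) if (zz[j]<.082)]
    if i: j=max(i); L.append(col[j:j+2,:2].mean(0))
    i=[j for j in range(20,60) if zz[j]>.082]
    if i: j=max(i); M.append(col[j:j+2,:2].mean(0))
for n,P in(("lip",L),("bar",M)):
    P=np.array(P); k=np.polyfit(P[:,1],P[:,0],1); r=P[:,0]-np.polyval(k,P[:,1]); g=abs(r-np.median(r))<.004;k=np.polyfit(P[g,1],P[g,0],1);print(n,k,"x at y=-.235",np.polyval(k,-.235),r[g].std(),g.sum(),len(g))
E
```

```text
bench 0.00044427119562836907
cover 0.08732765818816768 0.036829750598173026
bar 0.0872915319839738 0.0013153392645920074
barR 0.08736995143324956 0.07096538162858963
seatfront 0.07480174306647684 0.06274745525992027
ledge 0.03912683522433152 0.013878966304949048
plate 0.011497277704409493 0.05136173284038664
plate2 0.010978119650440786 0.07373760301789438
bar inner L [ 0.582  -0.1148  0.0875]
bar inner R [ 0.5516 -0.3725  0.0875]
far L [ 0.617  -0.115   0.0875]
far R [ 0.5837 -0.3785  0.0875]
near L [ 0.3185 -0.0785  0.0875]
near R [ 0.2852 -0.3415  0.0875]
nose L [ 0.5605 -0.2212  0.095 ]
nose R [ 0.556  -0.2649  0.095 ]
bracketL [ 0.5955 -0.2222  0.09  ]
bracketR [ 0.5898 -0.2756  0.09  ]
A [0.5705 0.2973 0.012 ]
B [0.4833 0.0744 0.012 ]
C [0.3584 0.1222 0.004 ]
D [0.4444 0.346  0.004 ]
hL [0.4932 0.2633 0.052 ]
hR [0.4496 0.1432 0.052 ]
lip [0.13169945 0.47320804] x at y=-.235 0.4422586699883769 0.0006484962278597712 42 42
bar [0.02916269 0.57033736] x at y=-.235 0.5634841261216201 0.0019218384911934532 10 42
```

```bash
cat >> h.py <<'E'
from scipy.spatial.transform import Rotation as Rot
def board_R(yaw,tilt):  # board axes in world; tilt = free edge up
    return Rot.from_euler('z',yaw)*Rot.from_euler('y',-tilt)
def tool_q(yaw,tilt,flip=False):
    B=board_R(yaw,tilt).as_matrix(); s=-1 if flip else 1
    return Rot.from_matrix(np.c_[s*B[:,0],-s*B[:,1],-B[:,2]]).as_quat()
E
python3 - <<'E'
from h import *
from cell import manip
np.set_printoptions(linewidth=200,suppress=True,precision=4)
for n in("top","side"):
    c=dict(np.load(f"pics/{n}0.npz"));D=depthmap(c).reshape(-1,3)
    m=(D[:,2]>.046)&(D[:,2]<.058)&(abs(D[:,0]-.47)<.1)&(abs(D[:,1]-.205)<.1)
    P=D[m]; mu=P.mean(0); w,V=np.linalg.eigh(np.cov(P[:,:2].T)); v=V[:,1]*np.sign(V[1,1]); s=(P[:,:2]-mu[:2])@v; mid=mu[:2]+v*(s.max()+s.min())/2
    t=(P[:,:2]-mu[:2])@np.array([v[1],-v[0]])
    print(n,m.sum(),mu,mid,"yaw",np.arctan2(-v[0],v[1]),"len",np.ptp(s),np.ptp(t))
    m=(D[:,2]>.1)&(D[:,0]>.2)&(D[:,0]<1.0)&(D[:,1]>-.7)&(D[:,1]<.7)
    P=D[m]; h={}
    for p in P: 
        k=(round(p[0],1),round(p[1],1)); h[k]=max(h.get(k,0),round(p[2],2))
    print(h)
for y,t,p in((-.368,0,(.471,.205,.043)),(-.128,.26,(.51,-.235,.13)),(-.128,0,(.506,-.235,.118))):
  for f in(0,1): print(manip.inverse_kinematics(p,tool_q(y,t,f)))
E
```

```text
top 443 [0.472  0.2069 0.052 ] [0.4722 0.2073] yaw -0.3652744755034485 len 0.12281455975002037 0.012722170401030904
{(np.float64(0.9), np.float64(0.5)): np.float64(0.1), (np.float64(0.9), np.float64(0.4)): np.float64(0.1), (np.float64(0.5), np.float64(0.0)): np.float64(0.82), (np.float64(0.9), np.float64(0.3)): np.float64(0.1), (np.float64(0.9), np.float64(0.2)): np.float64(0.1), (np.float64(0.9), np.float64(0.1)): np.float64(0.1), (np.float64(0.9), np.float64(-0.4)): np.float64(0.11), (np.float64(0.9), np.float64(-0.5)): np.float64(0.11), (np.float64(0.9), np.float64(-0.3)): np.float64(0.11), (np.float64(0.8), np.float64(-0.3)): np.float64(0.19), (np.float64(0.8), np.float64(-0.4)): np.float64(0.19), (np.float64(0.7), np.float64(-0.3)): np.float64(0.19), (np.float64(0.7), np.float64(-0.4)): np.float64(0.19), (np.float64(0.6), np.float64(-0.2)): np.float64(0.11), (np.float64(0.6), np.float64(-0.3)): np.float64(0.11), (np.float64(0.3), np.float64(0.0)): np.float64(0.26), (np.float64(0.2), np.float64(-0.0)): np.float64(0.29), (np.float64(0.2), np.float64(0.1)): np.float64(0.28), (np.fl
[... 1613 characters left out ...]
oat64(0.1)): np.float64(0.1), (np.float64(1.0), np.float64(0.2)): np.float64(0.1), (np.float64(0.9), np.float64(0.2)): np.float64(0.1), (np.float64(1.0), np.float64(0.3)): np.float64(0.1), (np.float64(0.9), np.float64(0.3)): np.float64(0.1), (np.float64(1.0), np.float64(0.4)): np.float64(0.1), (np.float64(0.9), np.float64(0.4)): np.float64(0.1), (np.float64(0.9), np.float64(0.5)): np.float64(0.1)}
[ 0.2612  0.5785  1.792  -0.      0.771   0.6292]
[ 0.2612  0.5785  1.792  -0.      0.771  -2.5124]
[-0.6358  0.4224  1.7941  0.1939  0.706  -0.6418]
[-0.6358  0.4224  1.7941  0.1939  0.706   2.4998]
[-0.5722  0.5317  1.6028 -0.      1.0071 -0.4442]
[-0.5722  0.5317  1.6028 -0.      1.0071  2.6974]
```

The handle centre agrees between cameras to about 2 mm and 2 mrad: (0.472, 0.207), yaw −0.367. The handle is 122.8 mm long and its top is at z = 0.052. Now the grasp.

```bash
python3 - <<'E'
from h import *
from cell import manip, capture
np.set_printoptions(suppress=True,precision=4)
q=tool_q(-.367,0); p=np.array([.4716,.2076,.043])
manip.command_gripper(.05,50)
manip.move_to(p+[0,0,.1],q); print(manip.read_t())
manip.movel(p+[0,0,.002],q,.15); print(manip.read_t(),manip.read_contact_force())
f0=np.array(manip.read_contact_force())
manip.command_gripper(0,50); print(manip.read_t(),manip.read_width(),manip.read_contact_force(),manip.read_ee_pos())
manip.movel(p+[0,0,.03],q,.1); manip.hold(.2)
print(manip.read_t(),np.array(manip.read_contact_force())-f0,manip.read_wrist_torque(),manip.read_width())
for n in("top","side"):
    c=capture(n);np.savez(f"pics/{n}1.npz",**c);cv2.imwrite(f"pics/{n}1.png",c["image"][:,:,::-1])
E
```

```text
3.7833
4.5833 [ 0.105  -0.1632  0.3037]
5.275 0.011818997310432122 [-0.7298 -0.1645  1.293 ] [0.4717 0.2076 0.0451]
5.9083 [-0.2271  0.3846 -4.0973] [-0.0084 -0.1154  0.005 ] 0.011728717930469834
```

View pics/side1.png

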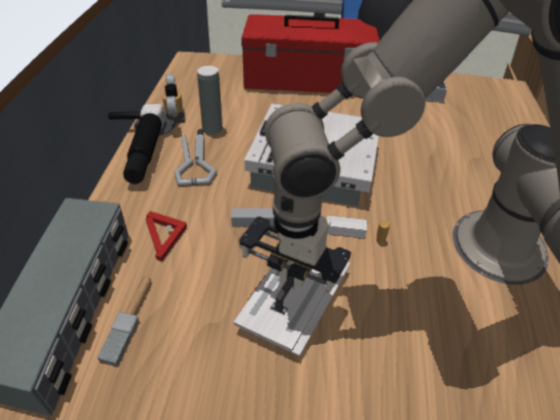

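```bash
cat >> h.py <<'E'
YAW=-.128; BACK=np.array([.4313,-.2258,.0752]); OFF=np.array([.075,0,.0451])
def pose(tilt,sx,sy,sz,yaw=None,off=None):
    """tip bottom corner at (sx,sy,sz) in box axes from nominal groove back/floor -> TCP pos, quat"""
    yw=YAW if yaw is None else yaw
    tip=BACK+Rot.from_euler('z',YAW).apply([sx,sy,sz])
    return tip+board_R(yw,tilt).apply(OFF if off is None else off), tool_q(yw,tilt)
E
python3 - <<'E'
from h import *
from cell import manip, capture
np.set_printoptions(suppress=True,precision=4)
p=np.array(manip.read_ee_pos())
manip.movel([.4716,.2076,.2],None,.25)
P,q=pose(np.radians(14.8),.030,0,.06)
print(P)
manip.move_to(P+[0,0,.05],q); print(manip.read_t())
manip.movel(P,q,.15);manip.hold(.2);print(manip.read_t(),manip.read_contact_force(),manip.read_wrist_torque(),manip.read_ee_pos())
for n in("top","side"):
    c=capture(n);np.savez(f"pics/{n}2.npz",**c);cv2.imwrite(f"pics/{n}2.png",c["image"][:,:,::-1])
    im=c["image"][:,:,::-1]
    cr=im[130:330,300:500] if n=="top" else im[60:210,220:400]
    cv2.imwrite(f"pics/{n}2c.png",cv2.resize(cr,None,fx=3 if n=="top" else 4,fy=3 if n=="top" else 4,interpolation=cv2.INTER_CUBIC))
E
```

```text
[ 0.5215 -0.2374  0.198 ]
8.3167
9.0 [ 0.3425  0.3161 -3.5151] [0.0333 0.2916 0.0674] [ 0.5222 -0.2377  0.1993]
```

View pics/top2c.png

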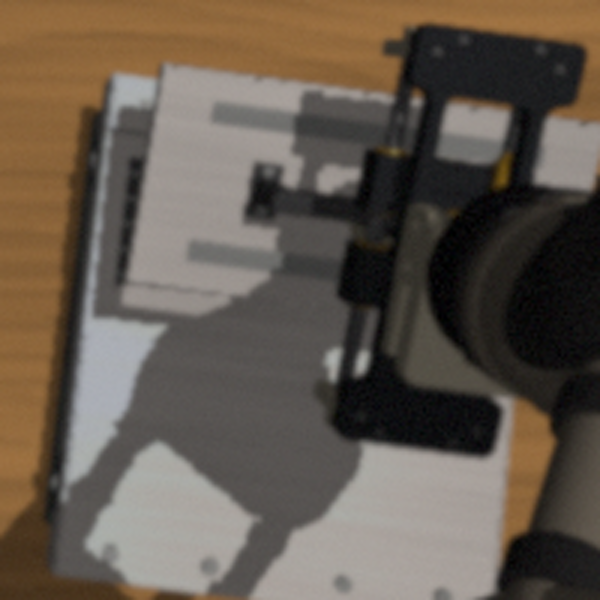

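View pics/side2c.png

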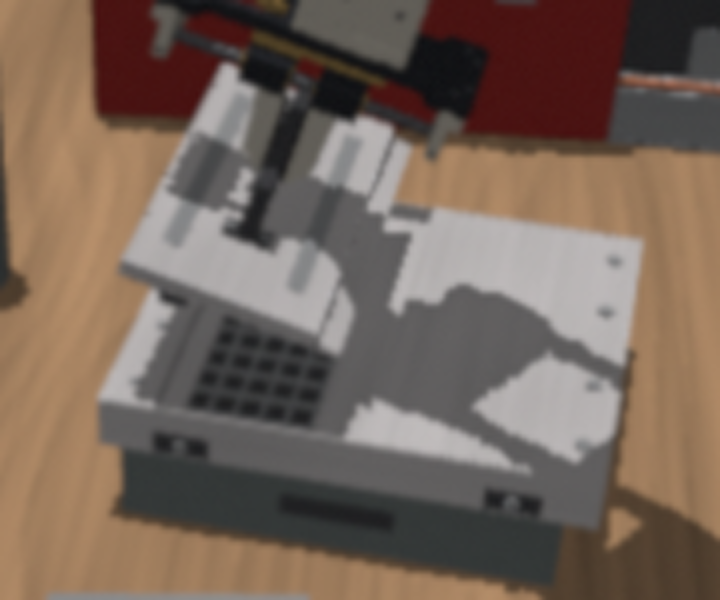

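The top crop shows the board's left side running from (160,68) to (122,305), with its tongue edge at about (125,290) to (240,300) above the landing floor. The side crop shows the board tilted with its free edge up and the tongue pointing at the fixed cover. Next I'll check tilt, height and centring numerically.

```bash
python3 - <<'E'
from h import *
from cell import manip
np.set_printoptions(suppress=True,precision=4,linewidth=180)
e=np.array(manip.read_ee_pos());q=manip.read_orientation();print(e,Rot.from_quat(q).as_matrix()[:,2],q,tool_q(-.128,np.radians(14.8)),manip.read_t())
T=Rot.from_quat(q).as_matrix(); B=np.c_[T[:,0],-T[:,1],-T[:,2]]; print("tilt deg",np.degrees(np.arcsin(B[2,0])),"roll",np.degrees(np.arcsin(B[2,1])),"yaw",np.arctan2(B[1,0],B[0,0]))
for n in("top","side"):
    c=dict(np.load(f"pics/{n}2.npz"));D=depthmap(c).reshape(-1,3)
    L=(D-e)@B   # tool-board coords rel TCP
    m=(abs(L[:,2]+.0331)<.012)&(L[:,0]>-.055)&(L[:,0]<.055)&(L[:,1]>-.12)&(L[:,1]<.118)
    P=L[m]; k=None
    for i in range(4):
        A=np.c_[P[:,:2],np.ones(len(P))];k,*_=np.linalg.lstsq(A,P[:,2],rcond=None);r=P[:,2]-A@k;P=P[abs(r)<.004]
    print(n,len(P),"plate top in TCP frame: slopes",k,"(expect 0,0,-.0331)",r.std())
    g=(abs(L[:,2]+.0331)<.008)&(abs(L[:,0])<.058)
    print(" y extents (+y side)",np.percentile(L[g,1],[99.5,99.9]))
    # +y edge by rows of x
    ed=[]
    for x in np.arange(-.055,.056,.01):
        s=g&(abs(L[:,0]-x)<.005); ed.append(L[s,1].max())
    print(" edge",np.array(ed))
    # free edge and tongue tip
    g=(abs(L[:,2]+.0331)<.006)&(L[:,1]>.08)&(L[:,1]<.115); print(" free edge x",L[g,0].max())
    g=(abs(L[:,2]+.0411)<.006)&(L[:,1]>.08)&(L[:,1]<.115); print(" tongue x",L[g,0].min())
# handle along y
    g=(abs(L[:,2]-.007)<.006)&(abs(L[:,0])<.008)&(abs(L[:,1])<.08);print(" handle +y end",L[g,1].max(),"x mid",np.median(L[g&(L[:,1]>.03),0]))
E
```

```text
[ 0.5219 -0.2376  0.1989] [ 0.2546 -0.0335 -0.9665] [ 0.9896 -0.0633  0.1292  0.0087] [ 0.9896 -0.0634  0.1285  0.0082] 9.1
tilt deg 14.882831986766643 roll -0.044837175068329196 yaw -0.12773496239616022
top 5173 plate top in TCP frame: slopes [-0.0006 -0.0011 -0.0323] (expect 0,0,-.0331) 0.0011920198886753279
 y extents (+y side) [0.12   0.1202]
 edge [0.1203 0.1201 0.1201 0.1202 0.1202 0.1202 0.1201 0.12   0.1202 0.1201 0.1203 0.12  ]
 free edge x 0.06019918978766619
 tongue x -0.07489074141395666
 handle +y end 0.061367152970042006 x mid 0.0008271628172748979
side 1879 plate top in TCP frame: slopes [-0.0009 -0.0031 -0.0337] (expect 0,0,-.0331) 0.001350853352579012
 y extents (+y side) [0.1238 0.1248]
 edge [0.1229 0.1239 0.1227 0.1247 0.1236 0.1236 0.1261 0.1257 0.1246 0.1234 0.1248 0.1229]
 free edge x 0.6715063601690845
 tongue x -0.0761209725939084
 handle +y end 0.06387607102836089 x mid -0.0012917040319372723
```

Top camera: board centred in the grip within 0.5 mm, tilt 14.9°, tongue tip at −74.9 mm as expected. Next, lower it and feel for the floor.

```bash
cat >> h.py <<'E'
def tipnow(manip,off=None):
    e=np.array(manip.read_ee_pos());T=Rot.from_quat(manip.read_orientation()).as_matrix();B=np.c_[T[:,0],-T[:,1],-T[:,2]]
    tip=e-B@(OFF if off is None else off)
    return Rot.from_euler('z',-YAW).apply(tip-BACK),np.degrees(np.arcsin(B[2,0]))
def fbox(manip): 
    return Rot.from_euler('z',-YAW).apply(np.array(manip.read_contact_force())),Rot.from_euler('z',-YAW).apply(np.array(manip.read_wrist_torque()))
E
python3 - <<'E'
from h import *
from cell import manip
np.set_printoptions(suppress=True,precision=4,linewidth=180)
th=np.radians(14.8)
P,q=pose(th,.030,0,.012); manip.movel(P,q,.1); manip.hold(.3)
f0,m0=fbox(manip); print(manip.read_t(),tipnow(manip),f0,m0); np.save("f0.npy",np.r_[f0,m0])
for sz in np.arange(.010,-.0065,-.001):
    P,q=pose(th,.030,0,sz); manip.movel(P,q,.02); manip.hold(.08)
    f,m=fbox(manip);f=f-f0;m=m-m0
    print(round(sz,4),round(manip.read_t(),2),tipnow(manip)[0],f,m)
    if f[2]>1.8: break
E
```

```text
10.0333 (array([ 0.0303, -0.0001,  0.0125]), np.float64(14.849941546081112)) [ 0.7124  0.5012 -4.1571] [-0.0023  0.2608 -0.0053]
0.01 10.37 [0.0299 0.     0.0099] [-1.0158 -0.2299  0.0036] [-0.048   0.0054 -0.0142]
0.009 10.7 [0.03  0.    0.009] [-0.2447  0.409  -0.9633] [-0.0391 -0.0609  0.0104]
0.008 11.03 [0.03  0.    0.008] [-0.3325 -0.5618  0.1759] [-0.0448  0.036   0.0294]
0.007 11.37 [0.03  0.    0.007] [-1.4213  0.0648 -0.8169] [-0.018  -0.0203 -0.0127]
0.006 11.7 [0.03  0.    0.006] [-0.9321 -0.4467 -0.0282] [-0.0176  0.0047  0.0286]
0.005 12.03 [0.03  0.    0.005] [-0.946  -0.6198 -0.7486] [-0.0062 -0.0071 -0.0067]
0.004 12.37 [0.03  0.    0.004] [-0.7195  0.1413  0.2411] [-0.024  -0.0314 -0.0032]
0.003 12.7 [0.03  0.    0.003] [-0.496  -0.1377  0.5082] [-0.0169  0.0003 -0.014 ]
0.002 13.03 [ 0.03  -0.     0.002] [-0.8449 -1.5161 -0.7698] [-0.0042  0.0215  0.0173]
0.001 13.37 [ 0.03  -0.     0.001] [-0.792   0.2391 -0.6616] [ 0.0149  0.0071 -0.0087]
0.0 13.7 [ 0.03  0.   -0.  ] [-1.0326 -1.2306 -0.3994] [ 0.0246 -0.0103 -0.033 ]
-0.001 14.03 [ 0.0304 -0.0001 -0.0007] [-0.2635  0.6354  2.3261] [ 0.0556 -0.0424 -0.027 ]
```

Floor felt at about −0.5 mm from my estimate, consistent with the camera. I'll set 13.7° for more groove clearance and slide in.

```bash
python3 - <<'E'
from h import *
from cell import manip
np.set_printoptions(suppress=True,precision=4,linewidth=180)
fm=np.load("f0.npy"); f0=np.array([0,0,-4.4]);m0=fm[3:]
th=np.radians(13.7)
def rd():
    F=[fbox(manip)]
    for i in range(2): manip.hold(.02); F.append(fbox(manip))
    return np.mean([x[0] for x in F],0)-f0,np.mean([x[1] for x in F],0)-m0
P,q=pose(th,.030,0,.0003); manip.movel(P,q,.02);
print(manip.read_t(),tipnow(manip),*rd())
sz=-.0005
for sx in [.026,.022,.018,.016,.0145,.013,.0115,.010]:
    P,q=pose(th,sx,0,sz); manip.movel(P,q,.03)
    f,m=rd(); print(sx,round(sz,4),round(manip.read_t(),2),tipnow(manip)[0],f,m)
    if f[0]>4 or abs(f[2])>6: break
E
```

```text
14.2833 (array([ 0.0302, -0.0001,  0.0002]), np.float64(13.71668002365414)) [ 0.2425 -0.3559  1.2687] [-0.0685 -0.1482 -0.0184]
0.026 -0.0005 14.63 [ 0.0255  0.0001 -0.0006] [-0.7893  0.479   1.9444] [-0.0518  0.1444  0.0315]
0.022 -0.0005 14.95 [ 0.0216  0.0001 -0.0006] [-0.8271 -0.0089  1.2888] [-0.0298  0.0902  0.0303]
0.018 -0.0005 15.27 [ 0.0177  0.0001 -0.0006] [-0.5646 -0.195   1.0397] [-0.0186  0.1306 -0.0039]
0.016 -0.0005 15.55 [ 0.0159  0.     -0.0005] [-0.3665  0.2728  1.8867] [-0.035   0.0483 -0.0012]
0.0145 -0.0005 15.83 [ 0.0144  0.     -0.0005] [ 0.0407 -0.4451  1.1256] [-0.0354 -0.0164  0.0114]
0.013 -0.0005 16.12 [ 0.0129  0.     -0.0005] [0.4319 0.475  1.5016] [-0.0272 -0.0015  0.0021]
0.0115 -0.0005 16.4 [ 0.0114  0.     -0.0005] [ 0.0267 -0.3187  1.3712] [-0.0411 -0.0345 -0.0037]
0.01 -0.0005 16.68 [ 0.0098  0.     -0.0005] [ 0.0043 -0.3004  1.0842] [-0.0308  0.0071  0.0089]
```

```bash
python3 - <<'E'
from h import *
from cell import manip
np.set_printoptions(suppress=True,precision=4,linewidth=180)
fm=np.load("f0.npy"); f0=np.array([0,0,-4.4]);m0=fm[3:]
th=np.radians(13.7)
def rd():
    F=[fbox(manip)]
    for i in range(2): manip.hold(.02); F.append(fbox(manip))
    return np.mean([x[0] for x in F],0)-f0,np.mean([x[1] for x in F],0)-m0
sz=-.0005
for sx in [.0085,.007,.0055,.004,.003,.002,.0015,.001,.0005,0,-.0005,-.001,-.0015,-.002,-.0025,-.003]:
    P,q=pose(th,sx,0,sz); manip.movel(P,q,.03)
    f,m=rd(); print(sx,round(sz,4),round(manip.read_t(),2),tipnow(manip)[0],f,m)
    if f[0]>2.5 or abs(f[2])>6: break
E
```

```text
0.0085 -0.0005 16.97 [ 0.0084  0.     -0.0005] [-0.3216  0.1492  1.4923] [-0.0433  0.0238  0.0146]
0.007 -0.0005 17.25 [ 0.0069  0.     -0.0005] [ 0.365  -0.11    1.6235] [-0.0419  0.0311  0.0226]
0.0055 -0.0005 17.53 [ 0.0053  0.     -0.0005] [ 0.1802 -0.1447  1.3708] [-0.0476  0.0088  0.0074]
0.004 -0.0005 17.82 [ 0.0039  0.     -0.0005] [-0.5112 -0.759   1.3512] [-0.0597 -0.0012  0.0006]
0.003 -0.0005 18.1 [ 0.003   0.     -0.0005] [0.0104 0.0593 1.1782] [-0.0011 -0.0678  0.0099]
0.002 -0.0005 18.38 [ 0.0019 -0.     -0.0005] [ 0.5248 -0.1511  1.3678] [-0.0238 -0.0238  0.03  ]
0.0015 -0.0005 18.67 [ 0.0015 -0.     -0.0005] [ 0.1866 -0.0159  1.5535] [-0.0203 -0.1137  0.0011]
0.001 -0.0005 18.95 [ 0.0012  0.     -0.0004] [1.2915 0.814  1.243 ] [ 0.053  -0.2943  0.0487]
0.0005 -0.0005 19.23 [ 0.001  -0.0001 -0.0003] [3.5818 1.3142 2.0684] [ 0.2431 -0.6982  0.1586]
```

The groove back was felt at +1.1 mm for the bottom corner (geometry predicts +0.95 mm), with contact on both sides of centre, so the tongue is home. Now I'll pivot the board down about the tip, keeping a light push home.

```bash
cat > low.py <<'E'
from h import *
from cell import manip
np.set_printoptions(suppress=True,precision=4,linewidth=180)
f0=np.array([0,0,-4.4])
def rd():
    F=[fbox(manip)]
    for i in range(2): manip.hold(.02); F.append(fbox(manip))
    return np.mean([x[0] for x in F],0)-f0,np.mean([x[1] for x in F],0)
def lower(degs,bias,sz,fzmax=8,fxmax=9,yaw=None):
    for d in degs:
        th=np.radians(d)
        P,q=pose(th,.004*np.sin(th)+bias,0,sz,yaw); manip.movel(P,q,.02)
        f,m=rd(); tp,td=tipnow(manip)
        print(d,round(td,2),"bias",round(bias,5),"sz",round(sz,5),"t",round(manip.read_t(),2),tp,f,m)
        if f[0]<1.5: bias-=.0003
        if f[0]>5: bias+=.0003
        if f[2]>fzmax or abs(f[0])>fxmax or abs(f[1])>8: print("STOP");break
    return bias,sz
E
python3 - <<'E'
from low import *
lower([12.5,11,10,9,8],-.0005,-.0004)
E
```

```text
12.5 12.57 bias -0.0005 sz -0.0004 t 19.52 [ 0.0009 -0.0003 -0.0003] [ 4.0222 -0.2205  2.8046] [ 0.0237 -0.5213  0.0634]
11 11.09 bias -0.0005 sz -0.0004 t 19.81 [ 0.0008 -0.0003 -0.0003] [ 4.2514 -0.4356  2.3566] [-0.1419 -0.6552  0.0255]
10 10.08 bias -0.0005 sz -0.0004 t 20.09 [ 0.0006 -0.0003 -0.0002] [ 4.6334 -1.1677  2.4446] [-0.1865 -0.8152  0.0723]
9 9.08 bias -0.0005 sz -0.0004 t 20.38 [ 0.0006 -0.0003 -0.0002] [ 5.3069 -1.0085  3.3462] [-0.185  -0.8386  0.0487]
8 8.06 bias -0.0002 sz -0.0004 t 20.66 [ 0.0006 -0.0003 -0.0003] [ 4.5465 -1.6005  3.2543] [-0.2389 -0.7598  0.0086]
```

```bash
python3 - <<'E'
from low import *
from cell import capture
for n in("top","side"):
    c=capture(n);np.savez(f"pics/{n}3.npz",**c)
    im=c["image"][:,:,::-1]
    cr=im[145:265,310:490] if n=="top" else im[90:210,230:390]
    cv2.imwrite(f"pics/{n}3c.png",cv2.resize(cr,None,fx=4.4 if n=="top" else 5,fy=4.4 if n=="top" else 5,interpolation=cv2.INTER_CUBIC))
    D=depthmap(c).reshape(-1,3); L=Rot.from_euler('z',-YAW).apply(D-BACK)
    # side profile : height along y at x=.06..0.1 
    for x0 in(.03,.05,.09):
        g=(abs(L[:,0]-x0)<.004)&(L[:,1]>.09)&(L[:,1]<.15); o=np.argsort(L[g,1]); print(n,x0,np.round(L[g][o][:,1:]*1000,1)[::2].tolist())
E
```

```text
top 0.03 [[90.5, 16.3], [90.9, 16.8], [92.3, 17.2], [92.6, 16.4], [93.5, 14.4], [93.8, 14.4], [94.7, 17.2], [95.4, 14.5], [96.2, 17.9], [97.5, 16.3], [97.8, 14.4], [99.0, 13.9], [99.6, 15.9], [100.7, 13.3], [101.2, 14.5], [102.5, 14.3], [103.2, 15.8], [104.2, 13.9], [105.2, 16.8], [105.8, 18.8], [106.4, 15.0], [107.3, 17.6], [107.8, 13.7], [108.6, 14.7], [109.0, 16.0], [110.7, 16.4], [110.8, 15.6], [112.0, 15.2], [112.6, 16.9], [114.1, 16.7], [114.8, 18.1], [115.6, 16.0], [116.4, 17.1], [117.3, 15.7], [118.1, 16.9], [118.9, 13.5], [118.9, 1.6], [119.1, 0.0], [119.6, 14.8], [119.8, 9.2], [120.0, -1.7], [120.4, -0.9], [121.4, 2.7], [122.0, -0.6], [122.5, -0.4], [123.5, -2.5], [124.5, 0.8], [125.5, -1.4], [126.0, -1.1], [128.6, -74.4], [129.1, -67.1], [129.4, -38.0], [129.9, -75.9], [130.0, -77.0], [130.1, -36.0], [130.5, 2.5], [130.6, -16.5], [130.7, -44.0], [130.7, -73.8], [130.7, -7.8], [130.8, -6.1], [130.8, -4.1], [130.9, 8.6], [131.1, -72.7], [132.2, -73.9], [132.7, -75.5], [134.1, -74.7], [134.5, -73.6], [135.9, -76.1], [136.8, -72.6], [138.1, -74.9], [138.6, -74.8], [140.1, -74.
[... 5630 characters left out ...]
8.7, -45.8], [129.2, -74.6], [129.4, -56.9], [129.4, -60.7], [129.6, -26.1], [129.8, -21.7], [129.8, -29.0], [129.9, -73.4], [130.0, -12.3], [130.0, -56.9], [130.2, -25.0], [130.3, -72.4], [130.4, -19.1], [130.4, -34.8], [130.6, -50.0], [130.7, -9.2], [130.7, 0.0], [130.8, -5.5], [130.9, -3.4], [131.0, 9.8], [131.1, -40.5], [131.2, -52.0], [131.4, -36.5], [131.4, -21.4], [131.5, 7.2], [131.5, -7.9], [131.6, -5.8], [131.7, -30.0], [131.9, -1.5], [132.1, -36.5], [132.2, -20.2], [132.4, 5.0], [132.8, -4.3], [133.0, -10.2], [133.3, -64.3], [133.8, -12.1], [134.1, 11.3], [134.7, -73.4], [136.5, -77.1], [139.1, -76.0], [141.1, -76.1], [145.2, -75.7], [146.4, -72.5], [147.8, -77.1], [148.3, -74.5]]
```

View pics/top3c.png

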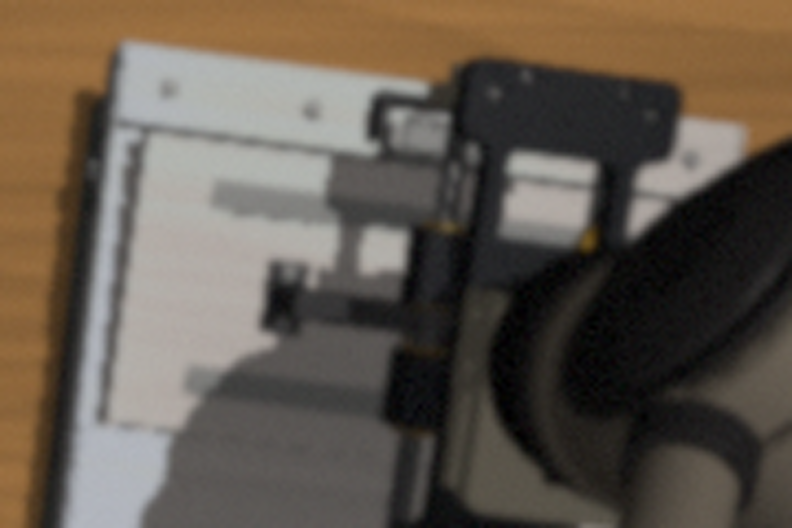

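View pics/side3c.png

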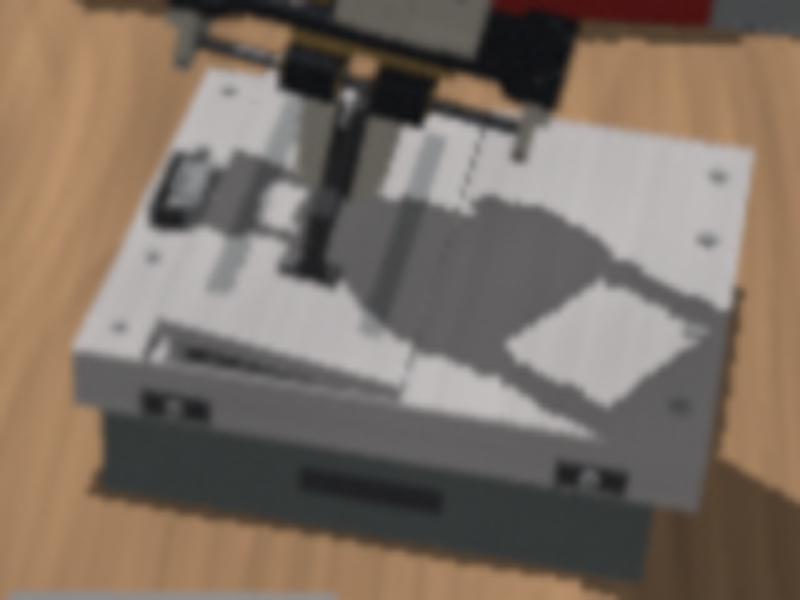

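The top crop shows the board's left side at x≈130–105, inside the frame rim and parallel to it, with a gap of about 8 mm. That is centred within about 1–2 mm. The side crop shows the tongue under the fixed cover's edge and the free edge still up. Continuing down.

```bash
python3 - <<'E'
from low import *
b,s=-.0002,-.0003
for d in [7,6,5,4,3]:
    b0,s=lower([d],b,s,fzmax=22)
    f,m=rd()
    if f[2]>22: break
E
```

```text
7 7.04 bias -0.0002 sz -0.0003 t 21.04 [ 0.0003 -0.0003  0.0001] [ 0.4196 -1.9505  8.4183] [-0.3358 -0.4383  0.0383]
6 6.05 bias -0.0002 sz -0.0003 t 21.36 [ 0.0003 -0.0003  0.    ] [ 0.0495 -1.9033 10.0296] [-0.341  -0.3529  0.0105]
5 5.05 bias -0.0002 sz -0.0003 t 21.68 [ 0.0004 -0.0002 -0.0004] [ 3.3566 -2.976   5.7395] [-0.4477 -0.6405  0.035 ]
4 4.04 bias -0.0002 sz -0.0003 t 21.99 [ 0.0003 -0.0002 -0.0004] [ 4.1599 -3.1568  5.9242] [-0.5643 -0.7433  0.0599]
3 3.06 bias -0.0002 sz -0.0003 t 22.31 [ 0.0003 -0.0002 -0.0004] [ 4.7002 -3.6834  5.2335] [-0.5793 -0.8277  0.0282]
```

```bash
sed -i 's/def lower(degs,bias,sz,fzmax=8,fxmax=9,yaw=None)/def lower(degs,bias,sz,fzmax=8,fxmax=9,yaw=None,sy=0)/; s/bias,0,sz,yaw)/bias,sy,sz,yaw)/' low.py; python3 - <<'E'
from low import *
b,s=-.0001,-.0003
for d in [2,1.2,.6]:
    b0,_=lower([d],b,s,fzmax=24,sy=-.0004)
    f,m=rd()
    if f[2]>24: break
E
```

```text
2 2.04 bias -0.0001 sz -0.0003 t 22.62 [ 0.0002 -0.0002 -0.0004] [ 4.6866 -1.6991  6.2183] [-0.2675 -0.8533  0.0865]
1.2 1.22 bias -0.0001 sz -0.0003 t 22.94 [ 0.0002 -0.0002 -0.0004] [ 4.8993 -0.9472  5.6783] [-0.1998 -0.9597  0.0656]
0.6 0.62 bias -0.0001 sz -0.0003 t 23.26 [ 0.0001 -0.0002 -0.0003] [ 4.8759 -1.184   6.6393] [-0.0813 -0.9395  0.0887]
```

Smooth; y force relieved. Now flat, with a small further press.

```bash
python3 - <<'E'
from low import *
from cell import capture
b=-.0001
for d,s in [(.2,-.0003),(0,-.0003),(0,-.0006),(-.15,-.0009),(-.3,-.0012),(-.3,-.0016)]:
    lower([d],b,s,fzmax=24,sy=-.0004)
    f,m=rd()
    if f[2]>20: break
manip.hold(.1)
for n in("top","side"):
    c=capture(n);np.savez(f"pics/{n}4.npz",**c)
    im=c["image"][:,:,::-1]
    cr=im[145:265,310:490] if n=="top" else im[90:210,230:390]
    cv2.imwrite(f"pics/{n}4c.png",cv2.resize(cr,None,fx=4.4 if n=="top" else 5,fy=4.4 if n=="top" else 5,interpolation=cv2.INTER_CUBIC))
E
```

```text
0.2 0.23 bias -0.0001 sz -0.0003 t 23.57 [ 0.0002 -0.0002 -0.0005] [ 6.4465 -0.1437  4.9627] [-0.1118 -1.0737  0.0684]
0 0.03 bias -0.0001 sz -0.0003 t 23.89 [ 0.0001 -0.0002 -0.0004] [5.6352 0.087  5.9644] [-0.0968 -1.0214  0.0803]
0 0.04 bias -0.0001 sz -0.0006 t 24.21 [ 0.0001 -0.0002 -0.0004] [ 5.0542 -0.0475  8.2811] [-0.0212 -0.93    0.077 ]
-0.15 -0.1 bias -0.0001 sz -0.0009 t 24.52 [ 0.0001 -0.0002 -0.0002] [ 3.6968  0.8664 11.5407] [ 0.0756 -0.7296  0.1005]
-0.3 -0.25 bias -0.0001 sz -0.0012 t 24.84 [ 0.     -0.0003 -0.0001] [ 1.7685  0.9966 15.3171] [ 0.1493 -0.5647  0.0871]
-0.3 -0.23 bias -0.0001 sz -0.0016 t 25.16 [ 0.     -0.0003 -0.0002] [ 0.896   1.9191 17.9155] [ 0.1992 -0.3909  0.0761]
```

View pics/top4c.png

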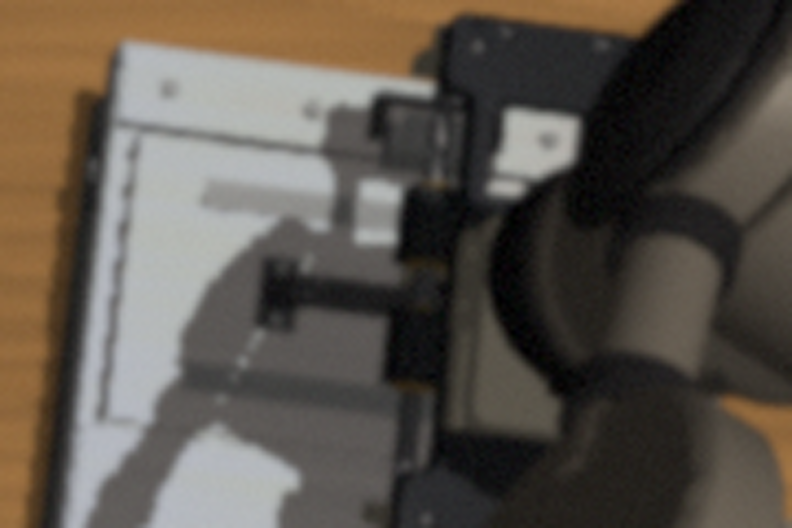

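View pics/side4c.png

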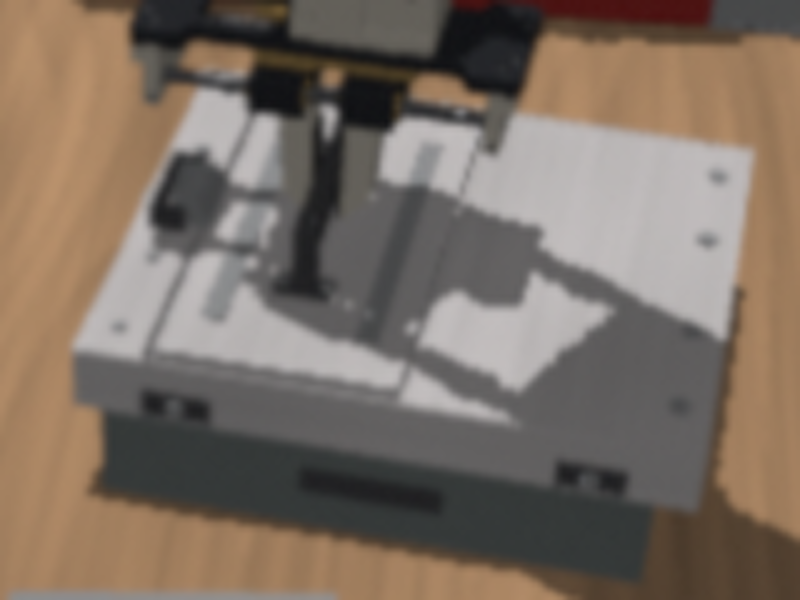

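```bash
python3 - <<'E'
from low import *
from cell import capture
c=dict(np.load("pics/top4.npz"))
def prof(c,ys):
    D=depthmap(c).reshape(-1,3); L=Rot.from_euler('z',-YAW).apply(D-BACK)
    for y0 in ys:
        print("y",y0,[(x,round(float(np.median(L[g,2]))*1000,1)) if (g:=(abs(L[:,1]-y0)<.012)&(abs(L[:,0]-x/1000)<.0015)).sum()>2 else (x,None) for x in range(0,160,6)])
    g=(abs(L[:,1])<.017)&(L[:,0]>.11)&(L[:,0]<.16)&(L[:,2]>.0155)&(L[:,2]<.045)
    print("nose pts",g.sum(),"min x",np.percentile(L[g,0],[0,5,20]) if g.any() else None)
prof(c,[.1,.06]); prof(dict(np.load("pics/top0.npz")),[.0])
E
```

```text
y 0.1 [(0, 441.9), (6, 437.2), (12, 434.2), (18, 426.0), (24, 413.8), (30, 397.5), (36, 12.3), (42, 11.7), (48, 11.7), (54, 12.0), (60, 11.8), (66, 11.7), (72, 11.7), (78, 11.8), (84, 11.7), (90, 12.0), (96, 11.5), (102, 11.7), (108, 12.7), (114, 12.1), (120, 11.2), (126, 12.5), (132, 11.5), (138, 9.0), (144, 12.1), (150, 11.6), (156, 12.6)]
y 0.06 [(0, 453.2), (6, 11.8), (12, 7.9), (18, 12.2), (24, 11.6), (30, 12.5), (36, 13.1), (42, 14.5), (48, 383.9), (54, 380.3), (60, 380.1), (66, 371.2), (72, 372.9), (78, 368.9), (84, 369.9), (90, 370.8), (96, 370.5), (102, 368.2), (108, 365.8), (114, 362.0), (120, 353.5), (126, 12.9), (132, 12.2), (138, 5.8), (144, 11.9), (150, 11.5), (156, 12.0)]
nose pts 133 min x [0.1316 0.1329 0.1357]
y 0.0 [(0, 11.8), (6, 12.2), (12, 9.9), (18, 0.4), (24, -0.5), (30, 0.5), (36, 0.1), (42, -0.0), (48, -36.0), (54, -33.7), (60, -35.6), (66, -36.5), (72, -36.1), (78, -36.8), (84, -35.2), (90, -35.9), (96, -36.3), (102, -34.6), (108, -37.1), (114, -36.9), (120, -34.3), (126, -16.3), (132, 1.3), (138, 25.8), (144, 27.8), (150, 28.4), (156, 11.5)]
nose pts 265 min x [0.1317 0.1331 0.1361]
```

The board is level with the frame (11.7 mm everywhere against 12 nominal), and the nose tip is back at 131.6 mm, the same as when sprung out at the start. So the catch has snapped over the edge at 135 mm. I'll relax, release and back off.

```bash
python3 - <<'E'
from low import *
from cell import capture
P,q=pose(0,.0001,-.0003,-.0003); manip.movel(P,q,.02); print(rd()[0])
manip.command_gripper(.034); f=np.array(manip.read_contact_force()); print(manip.read_width(),f)
e=np.array(manip.read_ee_pos()); manip.movel(e+[0,0,.03],q,.05); print(manip.read_contact_force())
manip.movel(e+[0,0,.15],q,.15)
manip.movej([-1.442,.342,1.524,0,1.275,-.146]); manip.hold(.2)
print(manip.read_t(),manip.read_contact_force())
for n in("top","side"):
    c=capture(n);np.savez(f"pics/{n}5.npz",**c)
    im=c["image"][:,:,::-1]; cv2.imwrite(f"pics/{n}5.png",im)
    cr=im[145:345,310:490] if n=="top" else im[90:210,230:390]
    cv2.imwrite(f"pics/{n}5c.png",cv2.resize(cr,None,fx=3 if n=="top" else 5,fy=3 if n=="top" else 5,interpolation=cv2.INTER_CUBIC))
    D=depthmap(c).reshape(-1,3); L=Rot.from_euler('z',-YAW).apply(D-BACK)
    for y0 in (-.1,-.05,0.05,.1):
        print("y",y0,[(x,round(float(np.median(L[g,2]))*1000,1)) if (g:=(abs(L[:,1]-y0)<.012)&(abs(L[:,0]-x/1000)<.0015)).sum()>2 else (x,None) for x in range(0,160,6)])
    g=(abs(L[:,1])<.017)&(L[:,0]>.11)&(L[:,0]<.16)&(L[:,2]>.0155)&(L[:,2]<.045)
    print("nose pts",g.sum(),"min x",np.percentile(L[g,0],[0,5,20]) if g.any() else None)
E
```

```text
[ 4.8163 -0.8374  7.0528]
0.033963979825239535 [-0.1652  0.0242 -0.8239]
[ 0.1635  0.759  -0.2562]
29.8333 [-0.0787  0.098   0.2975]
y -0.1 [(0, 11.7), (6, 12.3), (12, 5.6), (18, 11.5), (24, 12.4), (30, 11.4), (36, 12.0), (42, 12.1), (48, 12.2), (54, 11.4), (60, 11.1), (66, 11.8), (72, 12.4), (78, 12.0), (84, 12.0), (90, 12.7), (96, 11.8), (102, 12.0), (108, 11.5), (114, 12.1), (120, 11.6), (126, 11.8), (132, 12.0), (138, 8.2), (144, 12.1), (150, 12.3), (156, 12.4)]
y -0.05 [(0, 12.0), (6, 12.5), (12, 10.9), (18, 12.0), (24, 11.9), (30, 12.9), (36, 12.7), (42, 12.5), (48, 12.4), (54, 11.4), (60, 12.6), (66, 14.0), (72, 51.9), (78, 52.0), (84, 15.3), (90, 12.9), (96, 11.6), (102, 11.8), (108, 12.9), (114, 11.8), (120, 11.8), (126, 12.0), (132, 11.6), (138, 7.3), (144, 12.3), (150, 12.8), (156, 12.2)]
y 0.05 [(0, 12.4), (6, 12.1), (12, 5.2), (18, 12.1), (24, 12.1), (30, 12.4), (36, 12.2), (42, 12.4), (48, 12.3), (54, 12.1), (60, 13.0), (66, 13.9), (72, 51.0), (78, 51.8), (84, 14.6), (90, 12.3), (96, 11.2), (102, 11.8), (108, 11.6), (114, 12.3), (120, 12.3), (126, 12.1), (132, 11.6), (1
[... 1112 characters left out ...]
), (6, 10.9), (12, 4.2), (18, 10.4), (24, 11.4), (30, 11.6), (36, 12.3), (42, 11.4), (48, 10.5), (54, 11.9), (60, 12.3), (66, 13.1), (72, 43.2), (78, 33.3), (84, 13.2), (90, 11.8), (96, 11.7), (102, 11.3), (108, 11.6), (114, 12.1), (120, 12.3), (126, 10.5), (132, 10.3), (138, 8.7), (144, 11.0), (150, 11.1), (156, 10.6)]
y 0.1 [(0, 11.6), (6, 11.1), (12, 11.5), (18, 11.9), (24, 11.9), (30, 12.3), (36, 11.9), (42, 11.5), (48, 11.3), (54, 12.1), (60, 11.0), (66, 11.5), (72, 11.1), (78, 10.3), (84, 13.0), (90, 11.6), (96, 12.1), (102, 10.8), (108, 12.3), (114, 11.3), (120, 11.8), (126, 10.7), (132, 10.3), (138, 9.1), (144, 11.5), (150, 12.5), (156, 12.2)]
nose pts 83 min x [0.1319 0.1341 0.1364]
```

View pics/top5c.png

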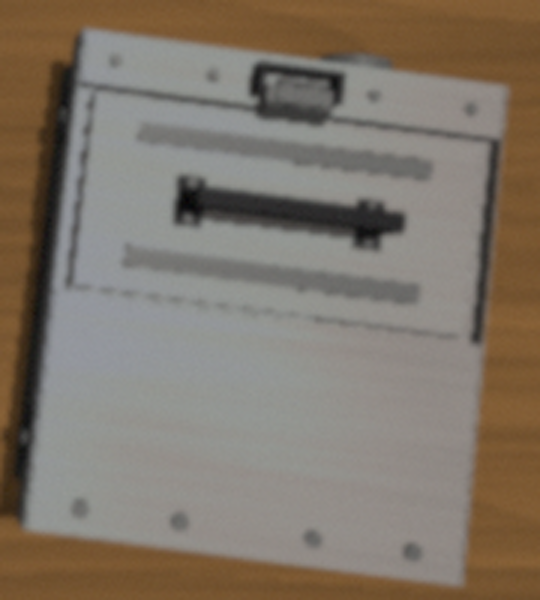

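View pics/side5c.png

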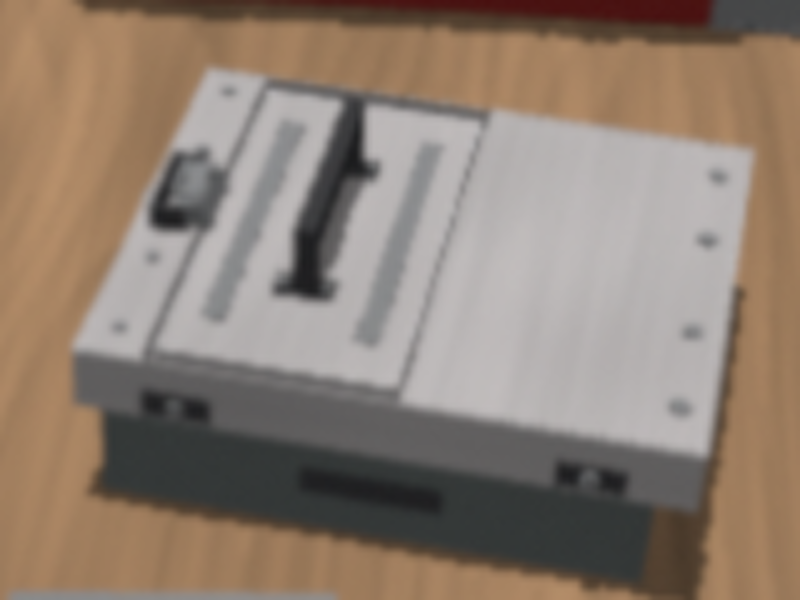

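View pics/side5.png

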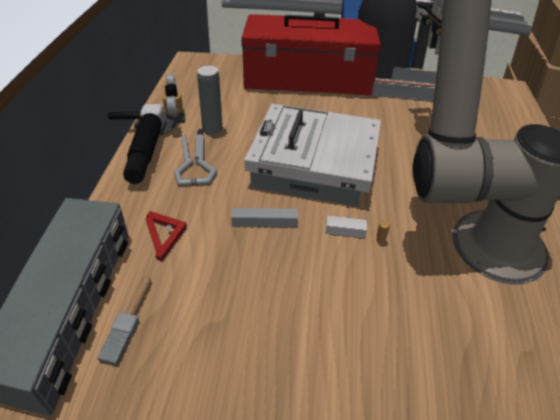

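```bash
python3 - <<'E'
from h import *
c=dict(np.load("pics/top5.npz"));D=depthmap(c).reshape(-1,3); L=Rot.from_euler('z',-YAW).apply(D-BACK)
m=(abs(L[:,1])<.11)&(abs(L[:,1])>.035)
for a,b in((8,20),(130,144)): print([(x/2,round(float((L[m&(abs(L[:,0]-x/2000)<.0004),2]).mean())*1000,1)) for x in range(2*a,2*b)])
h=L[(abs(L[:,2]-.051)<.005)&(abs(L[:,0]-.075)<.02)&(abs(L[:,1])<.08)]; print("handle x mid",(np.percentile(h[:,0],[2,98])*1000), "y",h[:,1].min(),h[:,1].max())
E
```

```text
[(8.0, 12.4), (8.5, 12.0), (9.0, 11.6), (9.5, 12.4), (10.0, 12.3), (10.5, 12.1), (11.0, 11.6), (11.5, 12.0), (12.0, 9.8), (12.5, 5.2), (13.0, 4.2), (13.5, 3.9), (14.0, 4.0), (14.5, 4.3), (15.0, 7.8), (15.5, 10.6), (16.0, 11.7), (16.5, 12.5), (17.0, 12.2), (17.5, 12.1), (18.0, 12.2), (18.5, 11.7), (19.0, 11.9), (19.5, 12.0)]
[(130.0, 12.0), (130.5, 11.8), (131.0, 11.7), (131.5, 11.7), (132.0, 12.1), (132.5, 11.8), (133.0, 11.7), (133.5, 11.8), (134.0, 11.9), (134.5, 11.2), (135.0, 10.2), (135.5, nan), (136.0, 2.7), (136.5, 1.6), (137.0, 1.4), (137.5, 5.6), (138.0, 6.9), (138.5, 10.2), (139.0, 12.0), (139.5, 11.9), (140.0, 11.8), (140.5, 12.0), (141.0, 11.9), (141.5, 12.1), (142.0, 11.9), (142.5, 12.0), (143.0, 11.7), (143.5, 11.7)]
handle x mid [68.87490678 80.54256835] y -0.05919141616216632 0.06126004368884665<stdin>:4: RuntimeWarning: Mean of empty slice.
  ret = ret.dtype.type(ret / rcount)
```

The gap at the lip is about 3 mm (12–15), the gap at the bar about 3 mm (135–138), and the handle sits at x = 74.7, y ≈ +1 mm. The board is home, flat, centred and latched.

```bash
python3 - <<'E'
from cell import manip, job
job.job_done(); print(manip.read_t())
E
```

```text
the job is handed in; nothing more can be done
the job is handed in; nothing more can be done
```

The cover board is back on the trap box, tongue home and catch snapped over its free edge. I handed the job in at about 30 s of the 58 s allowed, with the arm back at its start pose and touching nothing.

- **Insertion:** I held the board at about 14–15° and lowered it until the tongue touched the floor before the groove, at about 2 N. Then I slid it in until it touched the groove's back, at about 3.6 N.
- **Lowering and pressing:** I pivoted the board down about the tongue tip. The push home was 4–5 N for most of the way. It read near zero at 6–7°, where the catch's slope was itself pushing the board home. The last press on the handle was about 18 N.
- **Seating, top camera after release:** The board's top is level with the fixed cover and the bar, within about 0.5 mm. The gaps at the lip and at the bar are both about 3 mm, as they should be with the tongue home. The board is centred across the box to about 1 mm.
- **Catch:** The nose tip measured 131.6 mm from the groove's back while I was still pressing, against 131.7 mm when sprung out at the start; the board's edge is at 135 mm. I did not tug the board to test the hold.
- **Disagreements:** The side camera reads heights 1–2 mm lower on the far side of the box, within the stated calibration. During lowering a sideways force grew to 3.7 N, and it fell away after I shifted the board 0.4 mm.
- **Other objects:** Nothing else on the bench had moved, judging by the last side picture.

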